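Set the tracing light box to its third click

TASK

The tracing light box on the desk has been left at some brightness. With your fingertips, push its tall dimmer lever all the way back to the off end, then push it forward again three clicks and leave it resting in the third click, without ever going on to the fourth. Only push the lever, do not pinch or force it, and leave the low round slider and everything lying about where it is.

Things in the scene. Friction and masses are not known exactly. Their poses are not given: they have to be found in the camera images.
- lightbox: flat aluminium tracing light box, 260 (its x) x 400 (its y) x 45 mm high, fixed to the table; origin: centre of its underside. White panel with a drawing; a black control strip 50 mm wide along its +x edge (away from the robot). On the strip, at x = 95 mm: the dimmer lever's slot, y = -130 (off) to -50 mm, and the low round slider's slot, y = 80 to 130 mm
- dimmer (a joint): dimmer lever, m: 0 at the off end (hard stop), growing along the light box's +y. Clicks every 0.016: off 0, first click 0.016, second 0.032, third 0.048, fourth 0.064, fifth 0.080; a white tick beside each, off has ticks on both sides. Starts in click 1, 2 or 3. About 5-6 N to leave a click, fading to nothing half way; some 3 mm further it snaps by itself into the next and stays
- dimmer_top (a point): centre of the top of the dimmer lever, 81 mm above the table. An upright grey paddle, 32 mm wide across the slot (light box x), 10 mm thick along it (light box y), from 2 to 36 mm above the light box's top; push its broad faces, which look along the slot. The strip is free for at least 45 mm beyond either face (towards -y the light box ends)
- warmth (a joint): position of the low round slider (colour warmth) along its own slot, in m, 0 to 0.05 along the light box's +y, no clicks; starts anywhere and is to be left alone
- warmth_top (a point): centre of the top of the low round slider, a grey disc 22 mm in diameter, 15 mm above the light box's top
- eraser: white block eraser, 22 x 45 x 13 mm, lying on the control strip between the two sliders (origin: centre of underside); leave alone
- ink: ink jar, 44 mm diameter, 55 mm tall, standing on the light box's panel near its +y end (origin: centre of underside); leave alone
- tape: roll of masking tape lying flat on the panel, 76 mm outside diameter, 24 mm high (origin: centre of underside); leave alone
- brush: paint brush 170 mm long, 20 mm thick, lying on the panel (origin: under its middle); leave alone
- brush_mug: dark metal mug of brushes, 90 mm diameter, about 0.21 m tall with the brushes, on the table to the robot's right (origin: centre of underside); leave alone
- pencil_tin: aluminium tin of pencils and brushes, 60 mm diameter, about 0.16 m tall, on the table to the robot's left (origin: centre of underside); leave alone
- varnish: small amber bottle, 54 mm diameter, 100 mm tall, on the table to the robot's right (origin: centre of underside); leave alone
- water_cup: white cup, 72 mm diameter, 75 mm tall, on the table to the robot's left (origin: centre of underside); leave alone

How it is judged:
By the outcome, as a careful person would: the job done as asked, in the order asked, and still so for the second after the job is handed in, with the robot touching nothing.
It also fails if it takes over 54 s, if anything falls off the work surface, if the arm or the gripper's body presses on something with over 40 N, if the wrist force passes 120 N, or if a joint passes its speed limit or range.

ROBOT

A 6-joint arm with a two-finger parallel gripper is mounted at the origin on the work surface. World frame = base frame: x ahead of the robot, y to its left, z up, the work surface at z = 0. Lengths are in mm, angles in rad, forces in N, time in s.
With the tool pointing down it reaches from about 350 to 875 mm from the base axis. Payload 4.2 kg.
Tool frame: the origin (TCP) lies at the very end of the fingers, on their centre line; the grasp point (between the pads) lies 19 mm behind it; z points along the fingers, y is the line along which they close (so a half turn about z gives the same grasp; the last joint's range is limited). The gripper opens to 85 mm and grips with 20 to 120 N. Pads are 22 mm wide; open, the fingers measure 114 mm over their backs; the gripper's body (76 mm by 85 mm) begins 54 mm behind the grasp point. The pads swing forward as they close: fully open they stand 13 mm farther back than shut.
Start: joints at [1.387, 0.385, 0.008, 0, -1.194, -0.259], TCP at [267.761, 564.715, 231.312] pointing down, gripper open.
Joint ranges: [-3.14, 3.14], [-1.21, 2.06], [-1.07, 1.41], [-3.16, 2.05], [-2.99, -0.16], [-3.1, 3.1]. Speed limits (rad/s): [2.79, 2.79, 3.14, 3.14, 3.14, 3.14].

INTERFACE

Orientations are given as a unit quaternion [x, y, z, w].
In Python, from bench import arm gives the robot as it stands.
- The arm moves only by the tool servo_tool, never from a script. Its argument "rows" is a list that holds one entry, the list of rows, each a list of 7 numbers: the finger opening in mm, from 0 to 85.4, then the shift along the tool's x, y, z in mm, then the turn, a rotation vector about the tool's x, y, z in rad. A call has 1 to 10 rows; each row is the pose to reach, as a shift and turn from the pose commanded when the call began, along the tool's axes at that moment; what a row does not reach only later rows make up. A row lasts 1/8 s, in which the tool goes at most 62.5 mm and 10.7 degrees, less where a joint would pass 70% of its speed; a pose out of reach is approached as far as the arm can. A call with a gripper value outside its range is refused whole. The fingers move at their own pace and stop on an object; the grip force is fixed at half the most. Time passes only in rows, so rows that repeat a pose let the fingers close. It gives the time, the measured TCP pose, the force, the opening and the grip force at its end, in the units of the state.
- arm.read_state(): the state, without advancing time (a new reading comes with each control period).
- arm.get_image(name): name is "scene" or "top" or "wrist"; returns the picture (480x640x3 uint8, red, green, blue); there is no depth.
- arm.camera_params(name): a dict with "intrinsics" (3x3 intrinsics, pixels), "R" (3x3) and "t" (3): a world point X has camera coordinates R X + t. Camera axes: x right, y down, z forward; pixel columns grow to the right and rows downward; lengths in mm; the calibration is good to about 2 mm. A picture is of the moment at which its call begins: read the wrist's pose just before it. camera_params takes no time and is no camera call; for the wrist camera it gives the pose at the moment of the call.
- arm.job_done(): hands the job in; it is judged then, once.
The state is a dict: "clock": time; "joints": joint angles; "joint_vel": joint speeds; "joint_efforts": joint torques, N m; "position": TCP position; "ee_rot": TCP orientation; "contact_force": force on the tool from outside, world axes, zero at the start; "wrist_torque": the same for the moment, N m; "gripper_width": finger opening in mm; "grasp_force": force on a finger pad.
Only numpy, scipy, OpenCV 4.12 (cv2) and the standard library are available. Lean on these libraries where they do the work, as an engineer would, in place of code of your own. Each camera call takes 0.05 s, during which the arm holds its last target. There are 200 camera calls.

## Working session

There is one attempt and no reset: what is moved stays moved. The work goes in short steps, Python scripts to look and compute and a tool call to move; the robot and the scene stay as the last step left them, time stands still between calls to the robot, and variables do not carry over. Pictures are saved under pics/ and viewed, at most 10 in all, crops included, and the job is handed in when it is done.

Besides the shell and the picture viewer there is one more tool, called after ">>>" as a command line: name --argument value ..., lists and objects as JSON in quotes. servo_tool: Moves the arm, as the interface text tells. Its arguments: {"type":"object","properties":{"rows":{"type":"array"}},"required":["rows"]}

```bash
mkdir -p pics; python3 - <<'E'
from bench import arm
import cv2
s=arm.read_state();print(s['clock'],s['position'],s['ee_rot'],s['gripper_width'],s['contact_force'])
for n in("scene","top"):
    cv2.imwrite(f"pics/{n}0.png",arm.get_image(n)[:,:,::-1]);p=arm.camera_params(n);print(p)
E
```

```text
0.0 [267.51330738 564.20611183 230.23517471] [ 9.75575062e-01 -2.19663681e-01 -1.90122270e-04  1.06294066e-03] 85.2562400235117 [-0.85009576  0.0194462   0.53349352]
{'intrinsics': array([[605.35066893,   0.        , 314.26120473],
       [  0.        , 605.35066893, 228.78132402],
       [  0.        ,   0.        ,   1.        ]]), 'R': array([[-0.85151556,  0.52423299,  0.01005099],
       [ 0.4441906 ,  0.73142233, -0.51741288],
       [-0.27859642, -0.43612056, -0.85567686]]), 't': array([ 451.16544489, -207.67511983, 1418.31645451])}
{'intrinsics': array([[506.44733956,   0.        , 325.05663817],
       [  0.        , 506.44733956, 240.96678312],
       [  0.        ,   0.        ,   1.        ]]), 'R': array([[ 0.02989259, -0.99951011,  0.0092718 ],
       [-0.99775925, -0.03039314, -0.05960483],
       [ 0.05985743, -0.00746928, -0.99817899]]), 't': array([ -26.79638426,  548.27131092, 1401.49837042])}
```

View pics/top0.png

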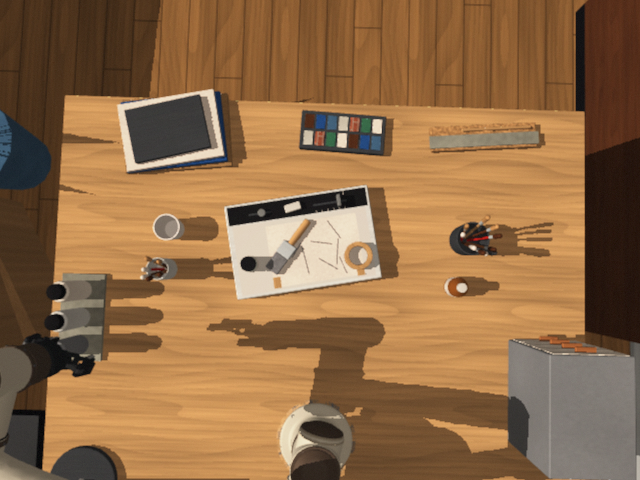

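View pics/scene0.png

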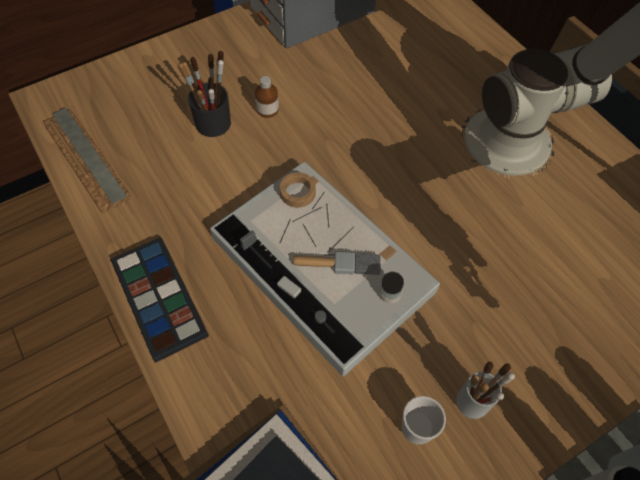

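The top picture shows the box with corners near (226,205), (367,186), (382,278) and (237,298), and the lever near (339,200). The scene picture shows the lever near (248,241) and the low slider near (320,317). I'll zoom in on both.

```bash
python3 - <<'E'
import cv2,numpy as np
a=cv2.imread("pics/top0.png")[175:310,215:395];b=cv2.imread("pics/scene0.png")[155:380,200:445]
a=cv2.resize(a,None,fx=4.4,fy=4.4,interpolation=2);cv2.imwrite("pics/ca.png",a)
b=cv2.imread("pics/scene0.png")[155:380,200:445];cv2.imwrite("pics/cb.png",cv2.resize(b,None,fx=2.6,fy=2.6,interpolation=2));print(a.shape)
E
```

```text
(594, 792, 3)
```

View pics/ca.png

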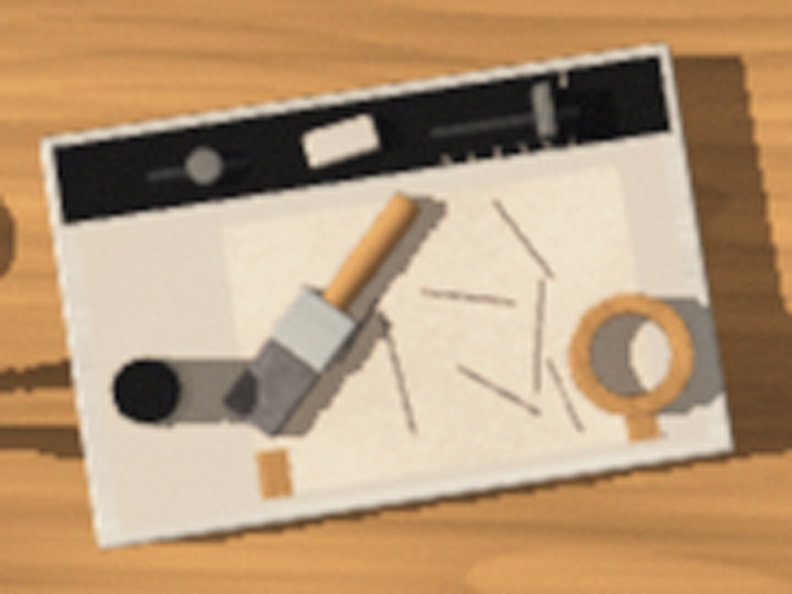

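View pics/cb.png

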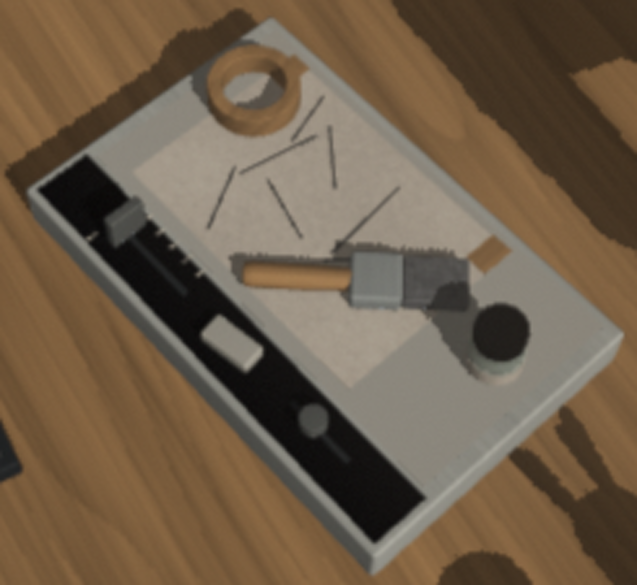

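```bash
cat > h.py <<'E'
import numpy as np
from bench import arm
from scipy.optimize import least_squares
from scipy.spatial.transform import Rotation as Ro
def proj(n,X,p=None):
    p=p or arm.camera_params(n);c=np.atleast_2d(X)@p['R'].T+p['t'];u=c@p['intrinsics'].T;return u[:,:2]/u[:,2:]
def ray(n,uv,z,p=None):
    p=p or arm.camera_params(n);d=p['R'].T@np.linalg.solve(p['intrinsics'],[*uv,1]);o=-p['R'].T@p['t'];return o+d*(z-o[2])/d[2]
def w(q,P):
    c,s=np.cos(q[2]),np.sin(q[2]);P=np.atleast_2d(P);return np.c_[q[0]+c*P[:,0]-s*P[:,1],q[1]+s*P[:,0]+c*P[:,1],P[:,2]]
def inv(q,X):
    c,s=np.cos(q[2]),np.sin(q[2]);d=np.array(X[:2])-q[:2];return np.array([c*d[0]+s*d[1],-s*d[0]+c*d[1]])
E
python3 - <<'E'
from h import *
C=np.array([[130,200,45],[130,-200,45],[-130,-200,45],[-130,200,45]])
ta=np.array([[42,140],[667,45],[732,450],[100,547]])/4.4+[215,175]-.4
sa=np.array([[370,553],[30,188],[273,20],[622,335]])/2.6+[200,155]-.3
for use in("t","s","ts"):
    f=lambda q:np.r_[(proj("top",w(q,C))-ta).ravel()*("t" in use),(proj("scene",w(q,C))-sa).ravel()*("s" in use)]
    r=least_squares(f,[500,0,.15]);q=r.x;print(use,q,np.abs(r.fun).max())
    tp=inv(q,ray("top",np.array([543,96])/4.4+[215,175]-.4,81)),inv(q,ray("scene",np.array([126,212])/2.6+[200,155]-.3,81));print(tp)
np.save("q.npy",q)
for j in(0,.016,.032,.048,.064): print(j,w(q,[95,-130+1000*j,81]),(proj("top",w(q,[95,-130+1000*j,81]))-[215,175]+.4)*4.4,(proj("scene",w(q,[95,-130+1000*j,81]))-[200,155]+.3)*2.6)
E
```

```text
t [5.43853935e+02 5.22755578e+01 1.82417076e-01] 0.8422336928862819
(array([ 103.08843261, -113.82856006]), array([  96.27006753, -110.35543326]))
s [5.45529783e+02 5.31195740e+01 1.72970716e-01] 2.9100786445257256
(array([ 102.36297946, -113.39267787]), array([  95.51211068, -109.9841138 ]))
ts [5.44946580e+02 5.27703720e+01 1.76331805e-01] 3.0870429025664237
(array([ 102.61669495, -113.49460576]), array([  95.77732133, -110.0630346 ]))
0 [[661.27801824 -58.54897287  81.        ]] [[571.56655478 104.37637575]] [[110.35842033 194.36197912]]
0.016 [[658.47130709 -42.79707227  81.        ]] [[545.65735173 108.13998667]] [[123.54592697 208.02657336]]
0.032 [[655.66459594 -27.04517167  81.        ]] [[519.73726536 111.90517852]] [[136.86972137 221.83238587]]
0.048 [[652.85788479 -11.29327107  81.        ]] [[493.80628881 115.67195228]] [[150.33192724 235.78161718]]
0.064 [[650.05117364   4.45862953  81.        ]] [[467.86441523 119.44030898]] [[163.93471262 249.87651379]]
```

The lever is at click 1, with box pose about (545, 53) and yaw about 0.178. I'll work out the move to a hover above box y = -75, with tool x along the slot.

```bash
cat >> h.py <<'E'
def delta(box,q,z,tilt=0):
    s=arm.read_state();R=Ro.from_quat(s['ee_rot']);c,sn=np.cos(q[2]),np.sin(q[2])
    T=np.c_[[sn,-c,0],[-c,-sn,0],[0,0,-1]] # tool x = -box y, tool y = -box x
    X=w(q,[*box,z])[0]
    return X,R.inv().apply(X-s['position']).round(1),(R.inv()*Ro.from_matrix(T)).as_rotvec().round(4)
E
python3 - <<'E'
from h import *
q=np.load("q.npy");print(delta([95,-72],q,215))
E
```

```text
(array([651.10369032,  -1.4483332 , 215.        ]), array([589. , 346.7,  16.1]), array([ 0.0018, -0.001 ,  0.9515]))
```

>>> servo_tool --rows '[[[0,30,18,1,0,0,0.05],[0,80,47,2,0,0,0.13],[0,135,80,4,0,0,0.22],[0,190,112,5,0,0,0.31],[0,245,144,7,0,0,0.4],[0,300,177,8,0,0,0.49],[0,355,209,10,0,0,0.58],[0,410,241,11,0,0,0.67],[0,465,274,13,0,0,0.76],[0,515,303,14,0,0,0.84]]]'

```text
clock: 1.35
position: [601.1, 72.5, 217.0]
ee_rot: [0.8, -0.599, -0.0, 0.0]
contact_force: [1.5, -0.2, 0.2]
gripper_width: 0.1
grasp_force: 0.0
```

```bash
python3 - <<'E'
from h import *
q=np.load("q.npy");print(delta([95,-72],q,170));s=arm.read_state();print(s['clock'],s['position'],s['joints'],s['gripper_width'])
E
```

```text
(array([651.10369032,  -1.4483332 , 170.        ]), array([ 85. , -27.2,  46.9]), array([7.000e-04, 1.000e-04, 1.091e-01]))
1.35 [601.13630818  72.51615798 216.95086893] [ 3.87031455e-01  3.62095927e-01 -6.36083482e-02 -2.16946181e-04
 -1.14577602e+00 -1.01520707e-01] 0.06049074986006236
```

>>> servo_tool --rows '[[[0,35,-11,15,0,0,0.06],[0,65,-21,30,0,0,0.109],[0,82,-26.5,44,0,0,0.109],[0,83,-26.8,46,0,0,0.109],[0,83,-26.8,46,0,0,0.109]]]'

```text
clock: 1.98
position: [649.5, 3.1, 171.5]
ee_rot: [0.768, -0.641, -0.0, 0.0]
contact_force: [-0.1, -0.5, 0.6]
gripper_width: -0.4
grasp_force: 0.0
```

```bash
python3 - <<'E'
from h import *
import cv2
q=np.load("q.npy");s=arm.read_state();print(s['clock'],s['position'],inv(q,s['position']),delta([95,-72],q,60))
p=arm.camera_params("wrist");im=arm.get_image("wrist");cv2.imwrite("pics/w1.png",im[:,:,::-1])
P=np.array([[130,-200,45],[95,-130,45],[95,-114,81],[130,200,45]]);print(proj("wrist",w(q,P),p).round())
cv2.imwrite("pics/s1.png",cv2.resize(arm.get_image("scene")[150:350,180:400,::-1],None,fx=2.6,fy=2.6))
E
```

```text
1.975 [649.49674443   3.06288294 171.47906814] [ 94.20932679 -67.27684618] (array([651.10369032,  -1.4483332 ,  60.        ]), array([  4.7,  -0.8, 111.5]), array([0.0002, 0.    , 0.0039]))
[[258.  20.]
 [315. 137.]
 [314. 168.]
 [275. 507.]]
```

View pics/w1.png

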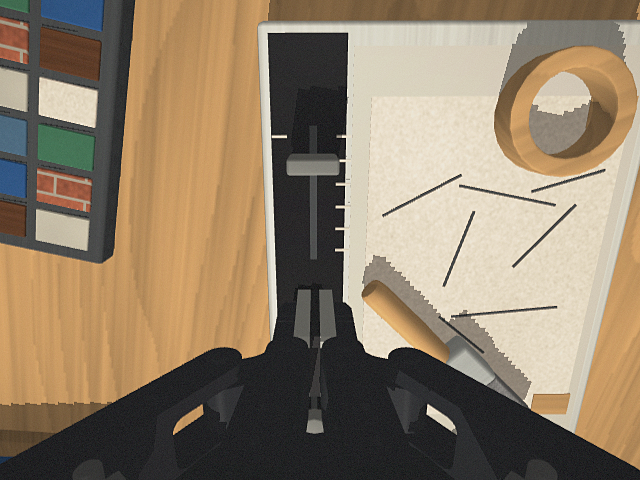

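The wrist picture shows the lever top at about (313,163) by the first tick at row 160, and the off ticks at row 136. The calibration predicted both within about a pixel or so. I'll descend in the free part of the strip.

>>> servo_tool --rows '[[[0,0,0,30,0,0,0],[0,0,0,65,0,0,0],[0,0,0,95,0,0,0],[0,0,0,110,0,0,0],[0,0,0,112,0,0,0],[0,0,0,112,0,0,0]]]'

```text
clock: 2.82
position: [650.7, 2.7, 60.8]
ee_rot: [0.768, -0.641, 0.001, -0.001]
contact_force: [-0.9, 1.0, 0.4]
gripper_width: 0.2
grasp_force: 0.0
```

>>> servo_tool --rows '[[[0,6,0,0,0,0,0],[0,13,0,0,0,0,0],[0,19,0,0,0,0,0],[0,24,0,0,0,0,0],[0,24,0,0,0,0,0]]]'

```text
clock: 3.45
position: [654.1, -21.8, 59.3]
ee_rot: [0.767, -0.641, -0.0, 0.0]
contact_force: [-0.4, 0.5, -0.6]
gripper_width: 0.2
grasp_force: 0.0
```

```bash
cat > st.py <<'E'
from h import *
q=np.load("q.npy");s=arm.read_state();c,n=np.cos(q[2]),np.sin(q[2]);f=s['contact_force']
print(s['clock'],s['position'].round(1),"box",inv(q,s['position']).round(1),"Fx,Fy box",round(c*f[0]+n*f[1],2),round(-n*f[0]+c*f[1],2),f[2].round(2))
E
python3 st.py
```

```text
3.45 [654.1 -21.8  59.3] box [ 94.3 -92.6] Fx,Fy box -0.35 0.53 -0.61
```

>>> servo_tool --rows '[[[0,2,0,0,0,0,0],[0,4,0,0,0,0,0],[0,6,0,0,0,0,0],[0,7,0,0,0,0,0],[0,8,0,0,0,0,0]]]'

```text
clock: 4.08
position: [655.2, -27.7, 59.4]
ee_rot: [0.768, -0.641, -0.001, -0.001]
contact_force: [-2.5, 7.8, 2.6]
gripper_width: -0.3
grasp_force: 4.0
```

>>> servo_tool --rows '[[[0,2,0,0,0,0,0],[0,4,0,0,0,0,0],[0,6,0,0,0,0,0],[0,8,0,0,0,0,0],[0,10,0,0,0,0,0],[0,11,0,0,0,0,0],[0,11,0,0,0,0,0]]]'

```text
clock: 4.95
position: [657.4, -40.4, 59.4]
ee_rot: [0.767, -0.641, 0.0, 0.0]
contact_force: [-0.1, -0.2, -0.6]
gripper_width: -0.3
grasp_force: 0.0
```

```bash
python3 st.py
```

```text
4.95 [657.4 -40.4  59.4] box [  94.4 -111.4] Fx,Fy box -0.17 -0.13 -0.56
```

>>> servo_tool --rows '[[[0,1,0,0,0,0,0],[0,2,0,0,0,0,0],[0,3,0,0,0,0,0],[0,3.5,0,0,0,0,0],[0,3.5,0,0,0,0,0]]]'

```text
clock: 5.58
position: [657.9, -42.7, 59.4]
ee_rot: [0.768, -0.641, -0.0, -0.0]
contact_force: [-0.6, 4.3, 1.7]
gripper_width: 0.2
grasp_force: 2.2
```

```bash
python3 st.py; python3 - <<'E'
from h import *
import cv2
im=arm.get_image("wrist");cv2.imwrite("pics/w2.png",im[:,:,::-1])
E
```

```text
5.575 [657.9 -42.7  59.4] box [  94.5 -113.8] Fx,Fy box 0.2 4.37 1.65
```

View pics/w2.png

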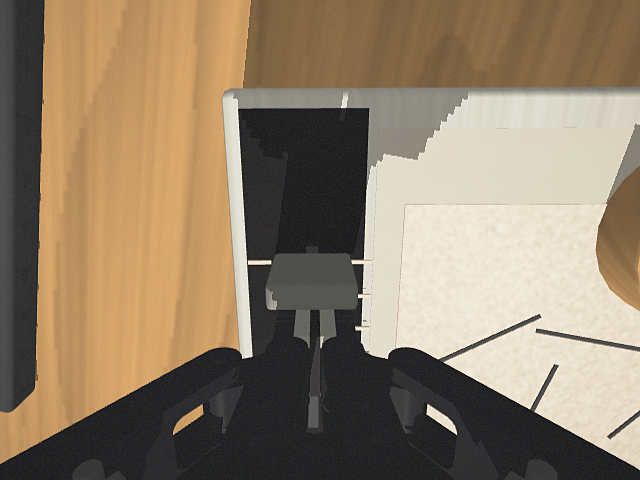

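The lever stands at the off ticks (row 262) and the stop is felt at TCP y = -113.8. Next I'll back off, lift over, and come down on the other side.

>>> servo_tool --rows '[[[0,-6,0,0,0,0,0],[0,-9,0,0,0,0,0],[0,-9,0,-15,0,0,0],[0,-9,0,-35,0,0,0],[0,-9,0,-50,0,0,0],[0,-7,0,-56,0,0,0],[0,10,0,-56,0,0,0],[0,30,0,-56,0,0,0],[0,43,0,-56,0,0,0],[0,47,0,-56,0,0,0]]]'

```text
clock: 6.88
position: [666.2, -91.3, 114.7]
ee_rot: [0.767, -0.642, -0.0, 0.0]
contact_force: [-0.3, 0.3, -0.5]
gripper_width: 0.0
grasp_force: 0.0
```

>>> servo_tool --rows '[[[0,1,0,0,0,0,0],[0,1,0,0,0,0,0],[0,1,0,15,0,0,0],[0,1,0,35,0,0,0],[0,1,0,50,0,0,0],[0,1,0,56,0,0,0],[0,1,0,56,0,0,0]]]'

```text
clock: 7.75
position: [666.5, -90.6, 58.9]
ee_rot: [0.768, -0.641, -0.0, 0.0]
contact_force: [-0.6, 0.3, -0.1]
gripper_width: 0.3
grasp_force: 0.0
```

```bash
python3 st.py
```

```text
7.75 [666.5 -90.6  58.9] box [  94.5 -162.4] Fx,Fy box -0.52 0.41 -0.08
```

>>> servo_tool --rows '[[[0,-5,0,0,0,0,0],[0,-10,0,0,0,0,0],[0,-14,0,0,0,0,0],[0,-16,0,0,0,0,0],[0,-18,0,0,0,0,0],[0,-20,0,0,0,0,0],[0,-22,0,0,0,0,0],[0,-24,0,0,0,0,0],[0,-26,0,0,0,0,0],[0,-28,0,0,0,0,0]]]'

```text
clock: 9.0
position: [661.5, -62.5, 59.3]
ee_rot: [0.767, -0.641, -0.0, -0.0]
contact_force: [0.2, 0.5, -0.2]
gripper_width: 0.2
grasp_force: 0.0
```

```bash
python3 st.py
```

```text
9.0 [661.5 -62.5  59.3] box [  94.5 -134. ] Fx,Fy box 0.31 0.41 -0.23
```

>>> servo_tool --rows '[[[0,-2,0,0,0,0,0],[0,-4,0,0,0,0,0],[0,-5,0,0,0,0,0],[0,-6,0,0,0,0,0]]]'

```text
clock: 9.5
position: [660.6, -57.8, 59.3]
ee_rot: [0.768, -0.641, 0.0, 0.0]
contact_force: [1.2, -4.9, -2.0]
gripper_width: 0.1
grasp_force: 2.6
```

>>> servo_tool --rows '[[[0,-2,0,0,0,0,0],[0,-4,0,0,0,0,0],[0,-6,0,0,0,0,0],[0,-8,0,0,0,0,0],[0,-10,0,0,0,0,0],[0,-10,0,0,0,0,0]]]'

```text
clock: 10.25
position: [658.7, -46.6, 59.5]
ee_rot: [0.768, -0.641, -0.0, -0.0]
contact_force: [0.4, 0.4, -0.1]
gripper_width: -0.3
grasp_force: 0.0
```

```bash
python3 st.py
```

```text
10.25 [658.7 -46.6  59.5] box [  94.6 -117.8] Fx,Fy box 0.48 0.29 -0.07
```

Contact was felt at about j = 17, then the lever snapped free, so it is now in click 2. Next is the same step once more, to the third.

>>> servo_tool --rows '[[[0,-2,0,0,0,0,0],[0,-4,0,0,0,0,0],[0,-5,0,0,0,0,0],[0,-6,0,0,0,0,0]]]'

```text
clock: 10.75
position: [657.8, -42.1, 59.5]
ee_rot: [0.768, -0.641, 0.0, 0.0]
contact_force: [2.1, -4.5, -0.9]
gripper_width: 0.2
grasp_force: 2.4
```

>>> servo_tool --rows '[[[0,-2,0,0,0,0,0],[0,-4,0,0,0,0,0],[0,-6,0,0,0,0,0],[0,-8,0,0,0,0,0],[0,-9.5,0,0,0,0,0],[0,-9.5,0,0,0,0,0]]]'

```text
clock: 11.5
position: [655.9, -31.4, 59.3]
ee_rot: [0.768, -0.641, -0.0, -0.0]
contact_force: [0.2, -0.5, -0.2]
gripper_width: 0.5
grasp_force: 0.0
```

```bash
python3 st.py
```

```text
11.5 [655.9 -31.4  59.3] box [  94.4 -102.3] Fx,Fy box 0.13 -0.52 -0.2
```

No force remains at j = 43.9, so the lever has snapped on. I'll back away, lift and look.

>>> servo_tool --rows '[[[0,5,0,0,0,0,0],[0,15,0,0,0,0,0],[0,25,0,0,0,0,0],[0,30,0,0,0,0,0],[0,32,0,-15,0,0,0],[0,32,0,-40,0,0,0],[0,32,0,-70,0,0,0],[0,32,0,-100,0,0,0],[0,10,0,-112,0,0,0],[0,-20,0,-112,0,0,0]]]'

```text
clock: 12.75
position: [652.7, -11.4, 173.3]
ee_rot: [0.767, -0.641, 0.001, -0.001]
contact_force: [0.4, 0.3, -1.1]
gripper_width: 0.3
grasp_force: 0.0
```

>>> servo_tool --rows '[[[0,-40,0,0,0,0,0],[0,-45,0,0,0,0,0],[0,-45,0,0,0,0,0],[0,-45,0,0,0,0,0]]]'

```text
clock: 13.25
position: [644.4, 31.3, 171.3]
ee_rot: [0.767, -0.641, -0.0, 0.0]
contact_force: [1.2, 0.2, -0.2]
gripper_width: 0.3
grasp_force: 0.0
```

```bash
python3 st.py; python3 - <<'E'
from h import *
import cv2
q=np.load("q.npy");p=arm.camera_params("wrist");im=arm.get_image("wrist");cv2.imwrite("pics/w3.png",im[:,:,::-1])
print(proj("wrist",w(q,[[95,-130+16*k,81] for k in range(6)]),p).round())
E
```

```text
13.25 [644.4  31.3 171.3] box [ 94.1 -38.6] Fx,Fy box 1.24 -0.03 -0.18
[[314.  88.]
 [314. 118.]
 [314. 146.]
 [314. 174.]
 [314. 200.]
 [314. 226.]]
```

View pics/w3.png

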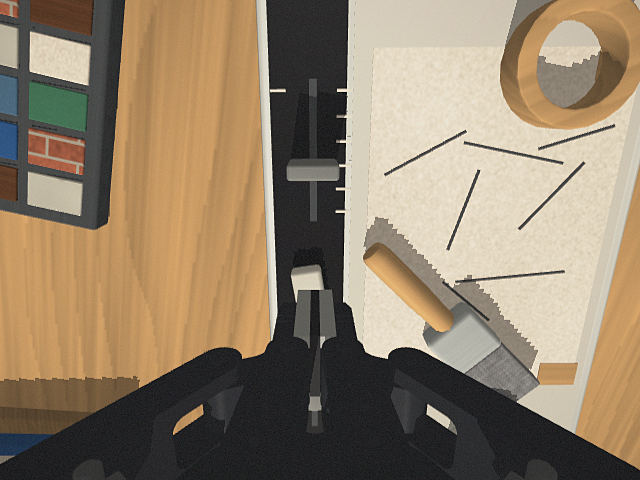

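The lever top is at about (313,168), beside the third tick at row 166. The off tick is at row 90, and the eraser and brush haven't moved. The lever is resting in the third click and the arm is clear.

```bash
python3 -c "
from bench import arm
print(arm.job_done())"
```

```text
the job is handed in; nothing more can be done
None
```

The dimmer lever was pushed back to the off stop, then forward click by click; it now rests in the third click, never reached the fourth, and the job is handed in at about 13 s with the arm clear and nothing else touched.

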